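Shut the data logger in the dark chest

TASK

Take the dark reading of the data logger: slide the chest's black shutter plate all the way open, lay the logger flat, button side up, on the floor of the well (set it down, do not drop it), then slide the shutter fully shut over it. The plate has no handle: press down on it lightly and drag it along by friction, and never push harder than about 16 N on the chest or plate, which are thin plastic. Leave the bottle, the cup and the tape roll where they are.

Things in the scene. Friction and masses are not known exactly. Their poses are not given: they have to be found in the camera images.
- chest: White low chest with a black sliding shutter in its top, fixed to the worktop, 140 (x) x 234 (y) x 62 (z) mm; origin at the centre of its underside, z up. The shutter slides along y: over the open well in the -y half (shut), or parked over the solid deck in the +y half (open). The recess the plate runs in is y -105 to +105 mm and, between the grey lips on top, x -54 to +54 mm.
- rim (a point): Centre of the chest's rim (chest x = 0, y = 0, z = 62 mm), the upper face of its walls; axes as the chest's. The plate's height is NOT measured and differs each time: unpressed, its upper face lies 3 to 15 mm below this rim. It rides on leaf springs and gives about 1 mm per 10 N pressed.
- well (a point): Centre of the well's floor (chest x = 0, y = -55, z = 15 mm; dark lining); axes as the chest's. The well is 102 (x) x 94 (y) mm, straight-walled up to z = 40 mm of the chest, where the plate's space begins; its floor is 47 mm below the rim.
- shutter (a joint): Slide of the black plate (116 x 108 x 4 mm, smooth, no handle, yellow dot near its -y edge), m: 0 = fully shut at its stop, 0.100 = fully open at the other stop; grows toward chest +y. The plate's centre is at chest x = 0, y = -0.051 + joint value. Dragging needs about 5 N along the slide; it stays where left. Fingertip friction varies; a press of 11 to 14 N drags it surely.
- logger_center (a point): Centre of the loose dark grey data logger, a flat block 72 (x) x 34 (y) x 18 (z) mm, yellow button on its +z face, 80 g; it lies flat on the worktop to the left of the chest, and can be grasped across its 34 mm width.
- bottle_center (a point): Bystander: centre of a small reagent bottle with an orange-red cap, 44 mm diameter x 110 mm, standing behind the chest.
- cup_center (a point): Bystander: centre of a specimen cup with a blue lid, 60 mm diameter x 72 mm, standing behind the logger.
- tape_center (a point): Bystander: centre of a green tape roll, 60 mm diameter x 18 mm, lying to the right of the chest.
- logger: The same data logger; origin at the centre of its underside.
Things that resemble listed ones, but are neither listed nor needed, are in the scene too. Leave any green or white look-alike of the logger alone.

How it is judged:
By the outcome, as a careful person would: the job done as asked, in the order asked, and still so for the second after the job is handed in, with the robot touching nothing.
It also fails if it takes over 70 s, if anything falls off the work surface, if the arm or the gripper's body presses on something with over 40 N, if the wrist force passes 120 N, or if a joint passes its speed limit or range.

ROBOT

A 7-joint arm with a two-finger parallel gripper is mounted at the origin on a cart in front of the work surface, level with it; the furniture and walls round the work are solid. World frame = base frame: x ahead of the robot, y to its left, z up, the work surface at z = 0. Lengths are in m, angles in rad, forces in N, time in s.
With the tool pointing down it reaches from about 0.4 to 0.875 m from the base axis. Payload 19.3 kg.
Tool frame: the origin (TCP) lies on the centre line of the jaws, within the pads' length; the fingertips stand 14 mm ahead of it and the grasp point (between the pads) lies 5 mm behind it; x points along the fingers, y is the direction in which the jaws open and shut, and the axes are right-handed (so a half turn about x gives the same grasp; the last joint's range is limited). The gripper opens to 85 mm and grips with 20 to 120 N. Pads are 22 mm wide; open, the fingers measure 114 mm over their backs; the gripper's body (76 mm by 85 mm) begins 54 mm behind the grasp point. The pads swing forward as they close: fully open they stand 13 mm farther back than shut.
Start: joints at [-1.19, 0.521, -0.036, 1.599, 0.021, 1.021, -0.113], TCP at [0.272, 0.563, 0.245] pointing down, gripper open.
Joint ranges: [-2.91, 2.91], [-0.3, 2.13], [-1.5, 1.42], [0.17, 2.43], [-1.26, 4.41], [0.16, 1.93], [-2.52, 2.52]. Speed limits (rad/s): [1.89, 1.89, 2.39, 2.39, 3.01, 3.01, 3.01].

INTERFACE

Orientations are given as [roll, pitch, yaw] about the fixed x, y, z axes, in that order (R = Rz(yaw) Ry(pitch) Rx(roll)).
In Python, from workcell import monitor, optics, bot gives the robot as it stands.
- The arm moves only by the tool arm_command, never from a script. Its arguments are lists of equal length, an entry for each row: "delta_pos": the shift along the tool's x, y, z as a fraction of full scale, a list of three; "rotation": the turn, a rotation vector about the tool's x, y, z as a fraction of full scale, a list of three. In form: {"delta_pos": [[dx, dy, dz], ...], "rotation": [[wx, wy, wz], ...]}. A call has 1 to 10 rows; each row shifts and turns the pose as measured when the row begins, along the tool's axes as they then stand; what a row does not reach is not made up. Full scale, the value 1, is 30 mm for a shift and 6 degrees for a turn. A row lasts 1/10 s, in which the tool goes at most 50 mm and 8.59 degrees, less where a joint would pass 70% of its speed; a pose out of reach is approached as far as the arm can. A call with a number of a shift or a turn outside -1 to 1 is refused whole. A call with a gripper value outside its range is refused whole. "gripper" is the closure, from -1 (fully open) to 1 (shut), so that 0 is half open, set as the call begins (left out, the last holds). The fingers move at their own pace and stop on an object; "grip_force" is the grip in N (left out, the last holds). Time passes only in rows, so rows that do not move let the fingers close. It gives the time, the measured TCP pose, the force and the opening at its end, in the units of the state.
- monitor.observe(): the state, without advancing time (a new reading comes with each control period).
- optics.grab_frame(name): name is "scene" or "side" or "wrist"; returns the picture (384x512x3 uint8, red, green, blue); there is no depth.
- optics.camera_params(name): a dict with "fx", "fy", "cx", "cy" (pixels), "dist_coeffs" ([k1, k2, p1, p2, k3] as OpenCV has them; the pictures are not rectified), "origin" and "rotation" of the camera in the world. Camera axes: x right, y down, z forward; pixel columns grow to the right and rows downward; lengths in m; the calibration is good to about 2 mm. A picture is of the moment at which its call begins: read the wrist's pose just before it. camera_params takes no time and is no camera call; for the wrist camera it gives the pose at the moment of the call.
- bot.job_done(): hands the job in, once; it reports no verdict.
The state is a dict: "clock": time; "qpos": joint angles; "qd": joint speeds; "joint_efforts": joint torques, N m; "position": TCP position; "tool_rot": TCP orientation; "force": force on the tool from outside, world axes, zero at the start; "moment": the same for the moment, N m; "grip_width": finger opening in m.
Only numpy, scipy, OpenCV 4.12 (cv2) and the standard library are available. Lean on these libraries where they do the work, as an engineer would, in place of code of your own. Each camera call takes 0.05 s, during which the arm holds its last target. There are 200 camera calls.

## Working session

There is one attempt and no reset: what is moved stays moved. The work goes in short steps, Python scripts to look and compute and a tool call to move; the robot and the scene stay as the last step left them, time stands still between calls to the robot, and variables do not carry over. Pictures are saved under pics/ and viewed, about 8 in all and at most 12, crops included, and the job is handed in when it is done.

Besides the shell and the picture viewer there is one more tool, called after ">>>" as a command line: name --argument value ..., lists and objects as JSON in quotes. arm_command: Moves the arm, as the interface text tells. Its arguments: {"type":"object","properties":{"delta_pos":{"type":"array","items":{"type":"array","items":{"type":"number"}}},"rotation":{"type":"array","items":{"type":"array","items":{"type":"number"}}},"gripper":{"type":"number"},"grip_force":{"type":"number"}},"required":["delta_pos","rotation"]}

```bash
mkdir -p pics; python3 - <<'E'
from workcell import monitor, optics, bot
import cv2,json
s=monitor.observe();print(s)
for n in ("scene","side"):
    p=optics.camera_params(n);print(n,p)
    cv2.imwrite(f"pics/{n}0.png",cv2.resize(optics.grab_frame(n)[:,:,::-1],(800,600),interpolation=cv2.INTER_CUBIC))
E
```

```text
{'clock': 0.0, 'qpos': array([-1.19019709,  0.52202743, -0.03633189,  1.59996338,  0.0212178 ,
        1.0211215 , -0.11279304]), 'qd': array([ 6.90012316e-05,  1.15783718e-03,  2.88528368e-04,  1.45169807e-04,
        1.29155147e-03, -2.84893939e-03, -9.71331621e-04]), 'joint_efforts': array([-5.88770363e-04, -9.27122068e+01,  1.98020540e+00, -3.69928980e+01,
        1.79932552e-02,  8.41161353e-03,  5.10856125e-05]), 'position': array([0.27220218, 0.56226831, 0.2447333 ]), 'tool_rot': array([-1.48811288,  1.56966222, -1.93890274]), 'force': array([ 0.82790298,  0.01945323, -0.64393867]), 'moment': array([-0.01576144,  0.02835706, -0.04113664]), 'grip_width': 0.08520558605571496}
scene {'fx': 385.8320608266524, 'fy': 385.8320608266524, 'cx': 266.1218557913458, 'cy': 193.17259387752154, 'dist_coeffs': array([0.00879107, 0.        , 0.        , 0.        , 0.        ]), 'origin': array([ 0.24688919, -0.59194325,  0.79666023]), 'rotation': array([-2.33919207,  0.01615017, -0.48620764])}
side {'fx': 388.69375205758, 'fy': 388.69375205758, 'cx': 260.8569666441597, 'cy': 198.76050032123564, 'dist_coeffs': array([-0.12629521,  0.        ,  0.        ,  0.        ,  0.        ]), 'origin': array([0.22709162, 1.04893657, 0.72124957]), 'rotation': array([-2.13547362, -0.00642042, -2.824482  ])}
```

View pics/scene0.png

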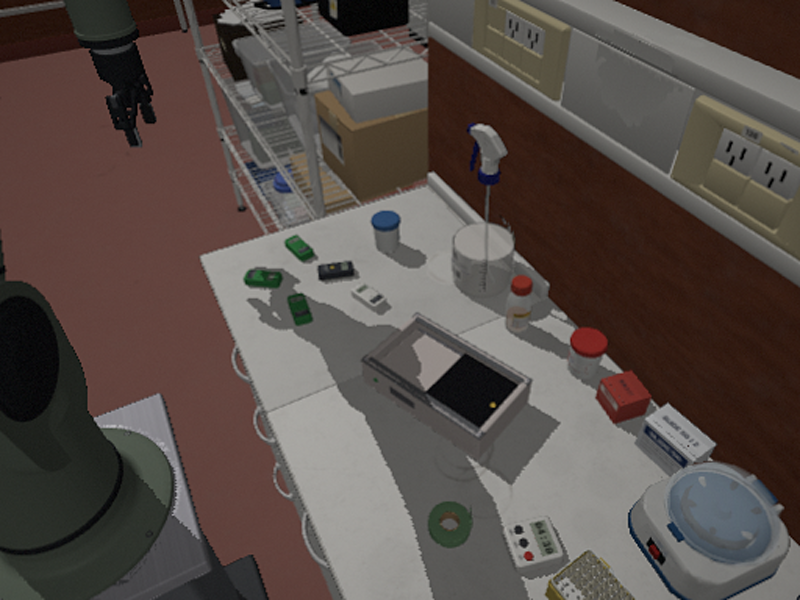

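View pics/side0.png

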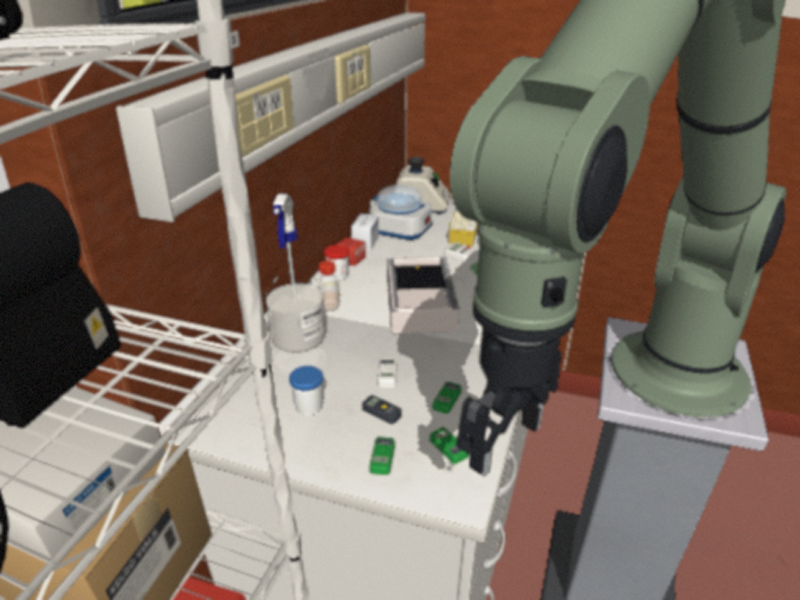

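The scene picture shows the chest (rim corners about (418,318), (530,382), (478,440), (364,360)), the shutter at its right end with a yellow dot at (492,405), and the dark logger at (336,270). The side view shows the same logger at (381,409). I'll enlarge both regions.

```bash
cat > h.py <<'E'
from workcell import monitor, optics, bot
import numpy as np, cv2
from scipy.spatial.transform import Rotation as R
def cam(n):
    p=optics.camera_params(n); K=np.array([[p['fx'],0,p['cx']],[0,p['fy'],p['cy']],[0,0,1]])
    return K,p['dist_coeffs'],np.array(p['origin']),R.from_euler('xyz',p['rotation']).as_matrix()
def ray(c,px):
    K,d,o,M=c; u=cv2.undistortPoints(np.array([[px]],float),K,d)[0,0]
    return o, M@np.array([u[0],u[1],1])
def onz(c,px,z):
    o,v=ray(c,px); return o+v*(z-o[2])/v[2]
def proj(c,P):
    K,d,o,M=c; q=cv2.projectPoints((np.atleast_2d(P)-o)@M,np.zeros(3),np.zeros(3),K,d)[0]; return q[:,0]
def crop(n,x0,y0,w,h,s,name):
    im=optics.grab_frame(n)[y0:y0+h,x0:x0+w,::-1]
    cv2.imwrite('pics/'+name,cv2.resize(im,None,fx=s,fy=s,interpolation=cv2.INTER_CUBIC))
def st():
    s=monitor.observe(); print(s['clock'],s['position'].round(4),s['tool_rot'].round(3),s['force'].round(2),round(s['grip_width'],4)); return s
E
python3 - <<'E'
from h import *
im=optics.grab_frame("scene")[:,:,::-1]
a=cv2.resize(im[195:295,215:350],None,fx=5.9,fy=5.9,interpolation=cv2.INTER_CUBIC)
cv2.imwrite('pics/c1.png',a)
a=cv2.resize(im[150:215,150:270],None,fx=6.6,fy=6.6,interpolation=cv2.INTER_CUBIC)
cv2.imwrite('pics/c2.png',a)
c=cam("scene")
for n,p in dict(a=(418,318),b=(530,382),c=(478,440),d=(364,360)).items(): print(n,onz(c,np.array(p)/1.5625,.062))
print(onz(c,np.array([336,267])/1.5625,.018), onz(cam("side"),np.array([381,407])/1.5625,.018))
E
```

```text
a [0.5763302  0.04879234 0.062     ]
b [ 0.6624856  -0.15536814  0.062     ]
c [ 0.53730835 -0.20528369  0.062     ]
d [0.45661301 0.00739245 0.062     ]
[0.5199842  0.29043937 0.018     ] [0.51518929 0.30448509 0.018     ]
```

View pics/c1.png

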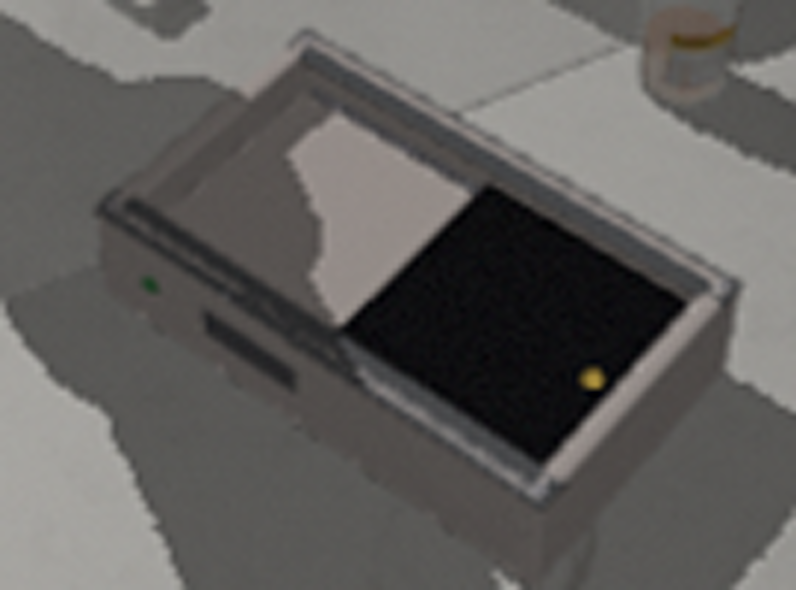

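View pics/c2.png

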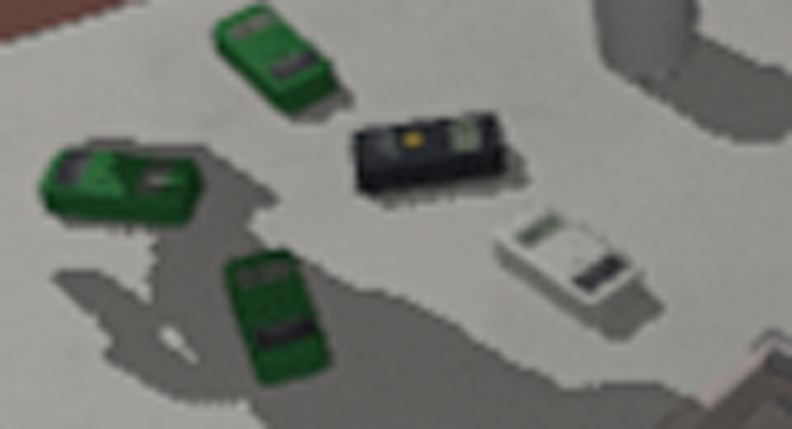

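```bash
cat > fit.py <<'E'
from h import *
from scipy.optimize import least_squares
def fit(c,pts,px,x0):
    def P(v):
        C,S=np.cos(v[2]),np.sin(v[2]); q=np.array(pts,float); return np.c_[v[0]+C*q[:,0]-S*q[:,1],v[1]+S*q[:,0]+C*q[:,1],q[:,2]]
    r=least_squares(lambda v:(proj(c,P(v))-px).ravel(),x0); return r.x,r.fun.reshape(-1,2)
E
python3 - <<'E'
from fit import *
c=cam("scene")
px=np.array([(305,38),(738,288),(543,495),(103,205)])/5.9+[215,195]
v,f=fit(c,[(.07,.117,.062),(.07,-.117,.062),(-.07,-.117,.062),(-.07,.117,.062)],px,[.56,-.07,-.4]); print('chest',v,f.round(2).tolist())
def W(x,y):return [v[0]+np.cos(v[2])*x-np.sin(v[2])*y, v[1]+np.sin(v[2])*x+np.cos(v[2])*y]
# plate: dots & edges under various heights
for z in (.047,.053,.059):
    q=[np.array([onz(c,np.array(p)/5.9+[215,195],z)[:2]]) for p in [(488,188),(345,328),(592,378)]]
    for a in q:
        d=a[0]-v[:2]; C,S=np.cos(v[2]),np.sin(v[2]); print(z,C*d[0]+S*d[1],-S*d[0]+C*d[1])
px=np.array([(355,132),(497,117),(505,153),(361,168)])/6.6+[150,150]
for p in px: print(onz(c,p,.018))
s=st(); print(optics.camera_params("wrist"), R.from_euler('xyz',s['tool_rot']).as_matrix().round(3))
E
```

```text
chest [ 0.56150908 -0.07072057  0.38288956] [[0.28, -2.26], [1.18, -1.19], [0.06, 2.19], [-1.57, 0.06]]
0.047 0.05445089842913043 0.0012983502820521804
0.047 -0.04349145642275624 0.0010862192087068186
0.047 0.0002684825787661327 -0.09132164247448096
0.053 0.050120785990948845 -0.001640869515635017
0.053 -0.047037674897445404 -0.0018513027712372225
0.053 -0.0036279740750843996 -0.09351956650354619
0.059 0.04579067355276715 -0.004580089313322169
0.059 -0.05058389337213462 -0.004788824751181368
0.059 -0.007524430728934755 -0.09571749053261154
[0.49087893 0.31130048 0.018     ]
[0.55393097 0.28890315 0.018     ]
[0.54682427 0.26323204 0.018     ]
[0.48396921 0.28586615 0.018     ]
0.15 [0.2722 0.5624 0.2449] [-1.512  1.57  -1.962] [-0.83 -0.36  0.03] 0.0856
{'fx': 284.57224024149497, 'fy': 284.57224024149497, 'cx': 257.7710750576067, 'cy': 190.00624759653832, 'dist_coeffs': array([-0.04307345,  0.        ,  0.        ,  0.        ,  0.        ]), 'origin': array([0.20470053, 0.59656031, 0.37200743]), 'rotation': array([2.84115262e+00, 1.31400541e-04, 1.11954498e+00])} [[-0.     0.436  0.9  ]
 [-0.001  0.9   -0.436]
 [-1.    -0.001  0.   ]]
```

>>> arm_command --delta_pos '[[0,-0.45,1],[0,-0.45,1],[0,-0.45,1],[0,-0.45,1],[0,-0.45,1],[0,-0.45,1],[0,-0.45,1],[0,-0.45,1],[0,-0.45,1],[0,-0.45,1]]' --rotation '[[0,0,0],[0,0,0],[0,0,0],[0,0,0],[0,0,0],[0,0,0],[0,0,0],[0,0,0],[0,0,0],[0,0,0]]' --gripper 1 --grip_force 30

```text
clock: 1.15
position: [0.4869, 0.3041, 0.2423]
tool_rot: [-2.183, 1.566, -2.625]
force: [0.6, 0.5, 0.1]
grip_width: -0.0004
```

```bash
python3 - <<'E'
from h import *
s=st(); p=optics.camera_params("wrist"); print(p['origin'],p['rotation'])
cv2.imwrite('pics/w1.png',cv2.resize(optics.grab_frame("wrist")[:,:,::-1],(800,600),interpolation=cv2.INTER_CUBIC))
E
```

```text
1.15 [0.4869 0.3041 0.2423] [-2.183  1.566 -2.625] [0.56 0.51 0.14] -0.0004
[0.41962679 0.33793496 0.36971181] [2.84398075 0.00314089 1.12828251]
```

View pics/w1.png

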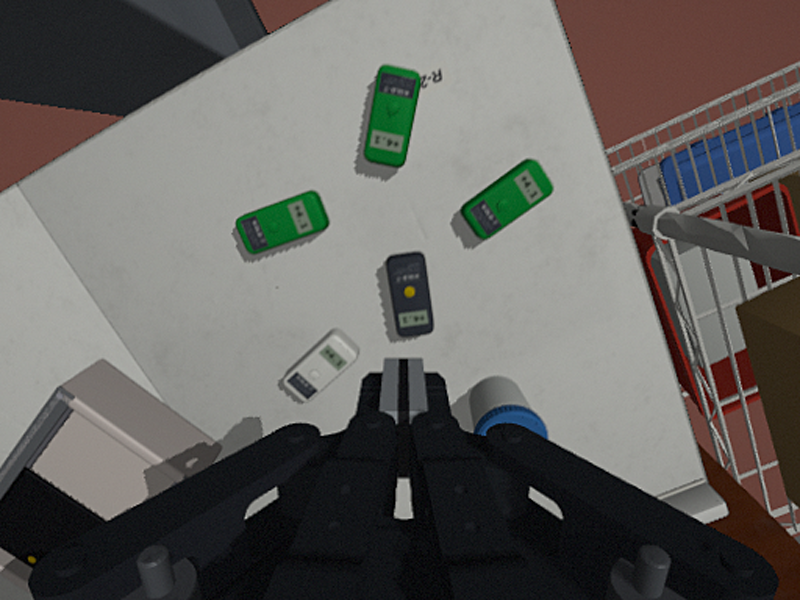

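The wrist view shows the logger's top face with its long axis nearly vertical in the picture, corners (386,256), (424,252), (434,331), (396,336); the button is at (409,292).

```bash
python3 - <<'E'
from fit import *
c=cam("wrist")
px=np.array([(387,256),(424,252),(434,331),(396,336)])/1.5625
q=np.array([onz(c,p,.018) for p in px]); print(q)
v,f=fit(c,[(-.036,-.017,.018),(-.036,.017,.018),(.036,.017,.018),(.036,-.017,.018)],px,[.52,.29,-.34]);print(v,f.round(2).tolist())
print(onz(c,np.array([409.5,292])/1.5625,.018))
# needed tool delta to above plate centre
s=st(); M=R.from_euler('xyz',s['tool_rot']).as_matrix(); print(M.round(4))
print(M.T@(np.array([.545,-.118,.20])-s['position'])/.03)
E
```

```text
[[0.48417887 0.2882805  0.018     ]
 [0.49409123 0.31651592 0.018     ]
 [0.55945535 0.29556038 0.018     ]
 [0.54964605 0.2645005  0.018     ]]
[ 0.52201163  0.29114507 -0.32835135] [[-1.76, -0.67], [1.46, -1.27], [0.71, 1.32], [-0.4, 0.92]]
[0.51932112 0.29163351 0.018     ]
1.2 [0.4907 0.2989 0.2424] [-1.6    1.566 -2.047] [ 3.58 -7.79  0.36] -0.0002
[[-2.400e-03  4.329e-01  9.014e-01]
 [-4.700e-03  9.014e-01 -4.329e-01]
 [-1.000e+00 -5.200e-03 -2.000e-04]]
[  1.47412528 -11.73489963   7.64816982]
```

>>> arm_command --delta_pos '[[0,-1,0.65],[0,-1,0.65],[0,-1,0.65],[0,-1,0.65],[0,-1,0.65],[0,-1,0.65],[0,-1,0.65],[0,-1,0.65],[0,-1,0.65],[0,-1,0.65]]' --rotation '[[0,0,0],[0,0,0],[0,0,0],[0,0,0],[0,0,0],[0,0,0],[0,0,0],[0,0,0],[0,0,0],[0,0,0]]'

```text
clock: 2.2
position: [0.5368, -0.0657, 0.2423]
tool_rot: [-1.979, 1.565, -2.423]
force: [-0.3, -0.2, 0.3]
grip_width: -0.0001
```

>>> arm_command --delta_pos '[[0,-0.8,0.5],[0,-0.6,0.4],[0,0,0],[0,0,0]]' --rotation '[[0,0,0],[0,0,0],[0,0,0],[0,0,0]]'

```text
clock: 2.6
position: [0.5425, -0.1223, 0.2419]
tool_rot: [-1.921, 1.563, -2.372]
force: [0.4, 1.0, 0.3]
grip_width: -0.0
```

```bash
python3 - <<'E'
from h import *
s=st(); p=optics.camera_params("wrist"); print(p['origin'],p['rotation'])
np.savez('w2.npz',o=p['origin'],r=p['rotation'])
cv2.imwrite('pics/w2.png',cv2.resize(optics.grab_frame("wrist")[:,:,::-1],(800,600),interpolation=cv2.INTER_CUBIC))
st()
E
```

```text
2.6 [ 0.5425 -0.1223  0.2419] [-1.921  1.563 -2.372] [0.4  1.   0.26] -0.0
[ 0.47560628 -0.08742772  0.36926455] [2.8438964  0.00665853 1.11954625]
2.65 [ 0.5424 -0.1222  0.2419] [-1.904  1.563 -2.355] [-0.01 -0.18 -0.88] 0.0001
```

View pics/w2.png

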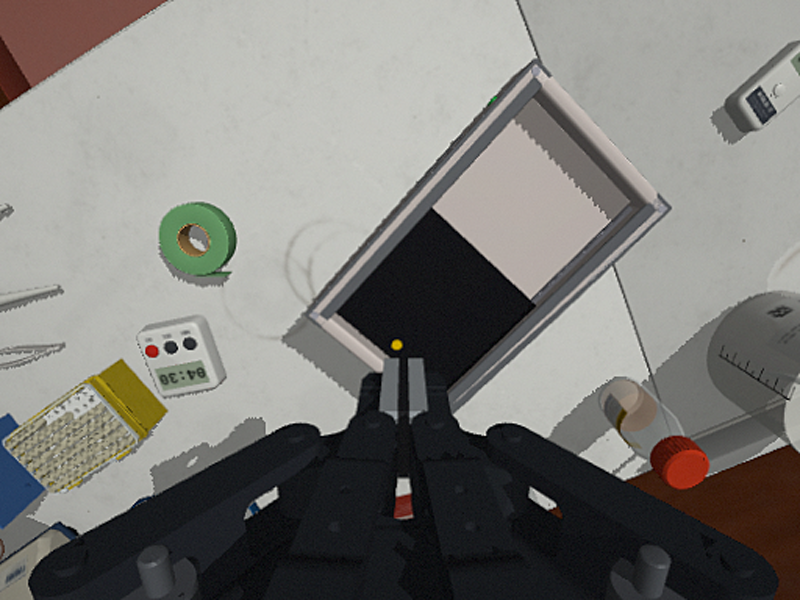

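The wrist view shows the chest's outer rim corners at (534,62), (668,206), (310,318), the plate's +y edge from (434,210) to (535,304), and the dot at (397,345); the plate is shut.

```bash
python3 - <<'E'
from fit import *
c=cam("wrist")
px=np.array([(534,62),(668,206),(310,318)])/1.5625
v,f=fit(c,[(-.07,.117,.062),(.07,.117,.062),(-.07,-.117,.062)],px,[.56,-.07,.38]);print(v,f.round(2).tolist())
C,S=np.cos(v[2]),np.sin(v[2])
for z in (.047,.053,.059):
  for p in [(434,210),(535,304),(397,345)]:
    d=onz(c,np.array(p)/1.5625,z)[:2]-v[:2]; print(z,(C*d[0]+S*d[1]).round(4),(-S*d[0]+C*d[1]).round(4))
t=v[:2]+[C*0-S*-.051,S*0+C*-.051]; s=st(); M=R.from_euler('xyz',s['tool_rot']).as_matrix();print(M.round(3))
print(t,M.T@(np.array([*t,.090])-s['position'])/.03)
print('slide dir in tool',M.T@[-S,C,0], 'tool y angle',np.degrees(np.arctan2(M[1,1],M[0,1])))
E
```

```text
[ 0.56417262 -0.06880378  0.40000387] [[-0.57, -2.11], [3.82, 1.33], [-3.31, 2.23]]
0.047 -0.0514 0.0053
0.047 0.0542 0.004
0.047 -0.0027 -0.0912
0.053 -0.0521 0.0055
0.053 0.0515 0.0042
0.053 -0.0043 -0.0891
0.059 -0.0528 0.0057
0.059 0.0489 0.0045
0.059 -0.0059 -0.0871
2.65 [ 0.5424 -0.1222  0.2419] [-1.904  1.563 -2.355] [-0.01 -0.18 -0.88] 0.0001
[[-0.006  0.436  0.9  ]
 [-0.006  0.9   -0.436]
 [-1.    -0.008 -0.003]]
[ 0.58403314 -0.11577781] [5.05559906 0.83681927 1.16838479]
slide dir in tool [-0.00302316  0.65949364 -0.75170407] tool y angle 64.18124204509486
```

>>> arm_command --delta_pos '[[1,0.18,0.26],[1,0.18,0.26],[1,0.18,0.26],[1,0.18,0.26],[0.8,0.1,0.1],[0,0,0],[0,0,0]]' --rotation '[[0,0,0],[0,0,0],[0,0,0],[0,0,0],[0,0,0],[0,0,0],[0,0,0]]'

```text
clock: 3.35
position: [0.5859, -0.1071, 0.0944]
tool_rot: [-1.84, 1.567, -2.282]
force: [-1.1, -0.0, 1.2]
grip_width: 0.0002
```

>>> arm_command --delta_pos '[[0,0,0]]' --rotation '[[0,0,0]]'

```text
clock: 3.45
position: [0.5861, -0.1066, 0.0954]
tool_rot: [-1.709, 1.567, -2.151]
force: [-0.0, 0.7, 1.2]
grip_width: -0.0003
```

>>> arm_command --delta_pos '[[0.15,-0.1,0],[0.15,-0.1,0],[0.15,-0.1,0],[0.1,-0.1,0],[0,0,0]]' --rotation '[[0,0,0],[0,0,0],[0,0,0],[0,0,0],[0,0,0]]'

```text
clock: 3.95
position: [0.5815, -0.1191, 0.0811]
tool_rot: [-0.486, 1.566, -0.928]
force: [0.5, -0.1, -0.1]
grip_width: -0.0005
```

```bash
python3 - <<'E'
from h import *
z=np.load('w2.npz'); cw=cam("wrist"); cw=(cw[0],cw[1],z['o'],R.from_euler('xyz',z['r']).as_matrix()); cs=cam("scene")
pairs={'rim-+':((103,205),(534,62)),'rim++':((305,38),(668,206)),'rim--':((543,495),(310,318)),'pl-+':((345,328),(434,210)),'pl++':((488,188),(535,304)),'dot':((592,378),(397,345))}
for k,(a,b) in pairs.items():
    o1,v1=ray(cs,np.array(a)/5.9+[215,195]); o2,v2=ray(cw,np.array(b)/1.5625)
    t=np.linalg.lstsq(np.c_[v1,-v2],o2-o1,rcond=None)[0]; p,q=o1+v1*t[0],o2+v2*t[1]; print(k,((p+q)/2).round(4),np.linalg.norm(p-q).round(4))
st()
E
```

```text
rim-+ [0.4565 0.0118 0.0602] 0.001
rim++ [0.5851 0.0704 0.0466] 0.0002
rim-- [ 0.5445 -0.1995  0.0601] 0.001
pl-+ [ 0.5178 -0.085   0.0468] 0.0063
pl++ [ 0.616  -0.0429  0.0383] 0.0005
dot [ 0.5974 -0.1541  0.045 ] 0.0011
3.95 [ 0.5815 -0.1191  0.0811] [-0.486  1.566 -0.928] [ 0.49 -0.1  -0.11] -0.0005
```

>>> arm_command --delta_pos '[[0.1,0,0],[0.1,0,0],[0,0,0]]' --rotation '[[0,0,0],[0,0,0],[0,0,0]]'

```text
clock: 4.25
position: [0.5815, -0.1192, 0.0746]
tool_rot: [-0.476, 1.566, -0.919]
force: [-0.0, -0.1, -0.3]
grip_width: 0.0003
```

>>> arm_command --delta_pos '[[0.05,0,0],[0.03,0,0],[0,0,0]]' --rotation '[[0,0,0],[0,0,0],[0,0,0]]'

```text
clock: 4.55
position: [0.5816, -0.119, 0.072]
tool_rot: [-0.465, 1.566, -0.907]
force: [-0.2, 0.1, 0.2]
grip_width: -0.0001
```

>>> arm_command --delta_pos '[[0.04,0,0],[0,0,0]]' --rotation '[[0,0,0],[0,0,0]]'

```text
clock: 4.75
position: [0.5817, -0.1189, 0.0708]
tool_rot: [-0.444, 1.566, -0.886]
force: [0.0, 0.3, 0.5]
grip_width: -0.0
```

>>> arm_command --delta_pos '[[0.04,0,0],[0,0,0]]' --rotation '[[0,0,0],[0,0,0]]'

```text
clock: 4.95
position: [0.5818, -0.1189, 0.0695]
tool_rot: [-0.43, 1.566, -0.872]
force: [0.8, -0.4, -0.3]
grip_width: -0.0
```

>>> arm_command --delta_pos '[[0.04,0,0],[0,0,0]]' --rotation '[[0,0,0],[0,0,0]]'

```text
clock: 5.15
position: [0.5818, -0.1189, 0.0682]
tool_rot: [-0.425, 1.566, -0.867]
force: [0.8, 1.0, -0.1]
grip_width: -0.0001
```

>>> arm_command --delta_pos '[[0.04,0,0],[0,0,0]]' --rotation '[[0,0,0],[0,0,0]]'

```text
clock: 5.35
position: [0.5818, -0.1189, 0.0669]
tool_rot: [-0.426, 1.566, -0.867]
force: [-0.5, 0.7, 0.4]
grip_width: -0.0002
```

>>> arm_command --delta_pos '[[0.04,0,0],[0,0,0]]' --rotation '[[0,0,0],[0,0,0]]'

```text
clock: 5.55
position: [0.5818, -0.1189, 0.0656]
tool_rot: [-0.417, 1.566, -0.859]
force: [-0.3, 0.3, -0.1]
grip_width: 0.0003
```

>>> arm_command --delta_pos '[[0.04,0,0],[0,0,0]]' --rotation '[[0,0,0],[0,0,0]]'

```text
clock: 5.75
position: [0.5818, -0.1189, 0.0643]
tool_rot: [-0.411, 1.566, -0.853]
force: [-1.0, 0.2, 0.8]
grip_width: -0.0001
```

>>> arm_command --delta_pos '[[0.04,0,0],[0,0,0]]' --rotation '[[0,0,0],[0,0,0]]'

```text
clock: 5.95
position: [0.5818, -0.119, 0.063]
tool_rot: [-0.427, 1.566, -0.869]
force: [-0.4, 0.3, 0.1]
grip_width: -0.0001
```

>>> arm_command --delta_pos '[[0.04,0,0],[0,0,0]]' --rotation '[[0,0,0],[0,0,0]]'

```text
clock: 6.15
position: [0.582, -0.119, 0.062]
tool_rot: [-0.37, 1.566, -0.812]
force: [-2.0, -0.6, 4.3]
grip_width: 0.0
```

>>> arm_command --delta_pos '[[0.025,0,0],[0,0,0]]' --rotation '[[0,0,0],[0,0,0]]'

```text
clock: 6.35
position: [0.5819, -0.1189, 0.0617]
tool_rot: [-0.35, 1.566, -0.791]
force: [-2.6, 0.9, 6.6]
grip_width: -0.0001
```

>>> arm_command --delta_pos '[[0.025,0,0],[0.02,0,0]]' --rotation '[[0,0,0],[0,0,0]]'

```text
clock: 6.55
position: [0.582, -0.119, 0.0611]
tool_rot: [-0.292, 1.566, -0.734]
force: [-3.4, 1.5, 11.6]
grip_width: -0.0001
```

>>> arm_command --delta_pos '[[0.01,0.11,-0.124],[0.01,0.11,-0.124],[0.01,0.11,-0.124]]' --rotation '[[0,0,0],[0,0,0],[0,0,0]]'

```text
clock: 6.85
position: [0.5778, -0.1085, 0.0619]
tool_rot: [-0.237, 1.56, -0.682]
force: [1.7, -3.2, 5.1]
grip_width: 0.0003
```

>>> arm_command --delta_pos '[[0.03,0,0],[0.025,0,0]]' --rotation '[[0,0,0],[0,0,0]]'

```text
clock: 7.05
position: [0.5778, -0.1081, 0.0611]
tool_rot: [-0.207, 1.559, -0.651]
force: [-2.8, -0.2, 11.8]
grip_width: -0.0004
```

>>> arm_command --delta_pos '[[0.025,0.11,-0.124],[0.025,0.11,-0.124]]' --rotation '[[0,0,0],[0,0,0]]'

```text
clock: 7.25
position: [0.5751, -0.1014, 0.061]
tool_rot: [-0.209, 1.555, -0.655]
force: [-1.0, -6.9, 13.4]
grip_width: 0.0001
```

>>> arm_command --delta_pos '[[0.018,0.11,-0.124],[0.018,0.11,-0.124],[0.018,0.11,-0.124]]' --rotation '[[0,0,0],[0,0,0],[0,0,0]]'

```text
clock: 7.55
position: [0.5709, -0.0911, 0.0614]
tool_rot: [-0.214, 1.549, -0.664]
force: [0.3, -5.1, 9.5]
grip_width: 0.0001
```

>>> arm_command --delta_pos '[[0.028,0.11,-0.124],[0.024,0.11,-0.124],[0.022,0.11,-0.124]]' --rotation '[[0,0,0],[0,0,0],[0,0,0]]'

```text
clock: 7.85
position: [0.5666, -0.0807, 0.0611]
tool_rot: [-0.216, 1.543, -0.668]
force: [-2.1, -6.6, 13.3]
grip_width: -0.0003
```

>>> arm_command --delta_pos '[[0.02,0.11,-0.124],[0.02,0.11,-0.124],[0.02,0.11,-0.124]]' --rotation '[[0,0,0],[0,0,0],[0,0,0]]'

```text
clock: 8.15
position: [0.5624, -0.0703, 0.0612]
tool_rot: [-0.217, 1.537, -0.673]
force: [-1.7, -6.1, 12.5]
grip_width: 0.0001
```

```bash
python3 - <<'E'
from h import *
s=st(); M=R.from_euler('xyz',s['tool_rot']).as_matrix();print(M.round(4))
# rotvec in tool frame to make x point straight down
a=M.T@[0,0,-1.]; w=np.cross([1,0,0],a); print('rot deg tool',np.degrees(w), np.degrees(w)/6)
print(M.T@np.array([-np.sin(.39),np.cos(.39),0]))
crop("scene",215,195,135,100,5.9,'d1.png')
E
```

```text
8.15 [ 0.5624 -0.0703  0.0612] [-0.217  1.537 -0.673] [-1.73 -6.1  12.52] 0.0001
[[ 0.0266  0.4402  0.8975]
 [-0.0212  0.8979 -0.4397]
 [-0.9994 -0.0073  0.0333]]
rot deg tool [-0.          1.90612613  0.42033111] [-0.          0.31768769  0.07005519]
[-0.02976401  0.66311951 -0.74792153]
```

View pics/d1.png

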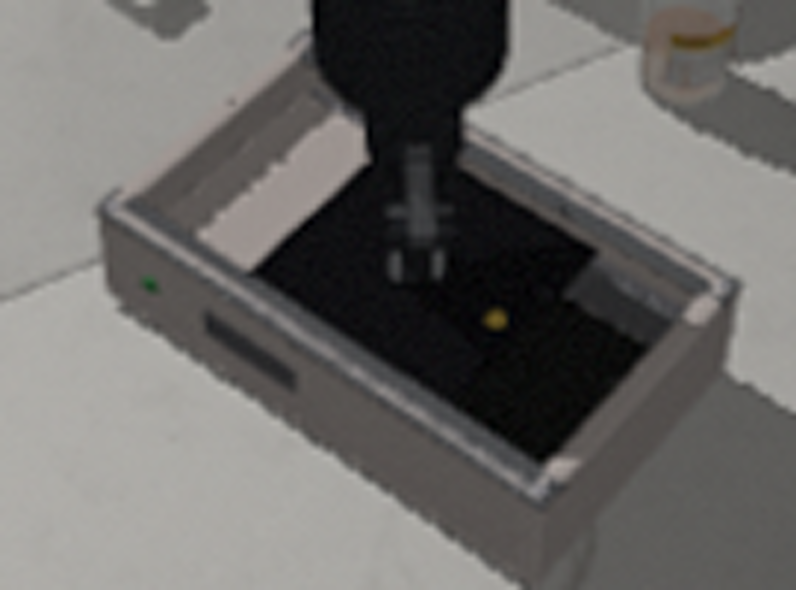

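The shutter follows: its edge is now at (255,272) and the dot at (496,320), about 47 mm open.

>>> arm_command --delta_pos '[[0.018,0.115,-0.124],[0.018,0.115,-0.124],[0.018,0.115,-0.124],[0.018,0.115,-0.124]]' --rotation '[[0,0.05,0.01],[0,0.05,0.01],[0,0.05,0.01],[0,0.05,0.01]]'

```text
clock: 8.6
position: [0.5564, -0.0552, 0.0613]
tool_rot: [-0.267, 1.552, -0.726]
force: [-1.2, -5.9, 11.9]
grip_width: -0.0002
```

>>> arm_command --delta_pos '[[0.022,0.115,-0.124],[0.02,0.115,-0.124],[0.02,0.115,-0.124],[0.02,0.115,-0.124]]' --rotation '[[0,0.05,0.01],[0,0.04,0.01],[0,0.03,0.01],[0,0.02,0.01]]'

```text
clock: 9.0
position: [0.5506, -0.0405, 0.0611]
tool_rot: [-0.285, 1.561, -0.749]
force: [-1.8, -5.8, 12.0]
grip_width: -0.0002
```

>>> arm_command --delta_pos '[[0.02,0.115,-0.124],[0.02,0.115,-0.124],[0.02,0.115,-0.124],[0.02,0.115,-0.124]]' --rotation '[[0,0.03,0.01],[0,0.03,0.01],[0,0.03,0.01],[0,0.03,0.01]]'

```text
clock: 9.4
position: [0.5447, -0.0256, 0.061]
tool_rot: [-0.183, 1.569, -0.651]
force: [-2.5, -6.1, 12.0]
grip_width: -0.0004
```

>>> arm_command --delta_pos '[[0.02,0.115,-0.124],[0.02,0.115,-0.124],[0.02,0.115,-0.124]]' --rotation '[[0,0.03,0.01],[0,0.03,0.01],[0,0.03,0.01]]'

```text
clock: 9.7
position: [0.5418, -0.0148, 0.0614]
tool_rot: [1.773, 1.568, 1.302]
force: [1.5, -7.1, 9.0]
grip_width: 0.0001
```

>>> arm_command --delta_pos '[[0.03,0.06,-0.07],[0.025,0.115,-0.124],[0.02,0.115,-0.124],[0,0,0]]' --rotation '[[0,0.02,0],[0,0.02,0],[0,0.02,0],[0,0,0]]'

```text
clock: 10.1
position: [0.5401, -0.0065, 0.0616]
tool_rot: [1.144, 1.568, 0.669]
force: [-4.9, 3.0, 6.3]
grip_width: -0.0001
```

>>> arm_command --delta_pos '[[-0.1,0,0],[-0.5,0,0],[-1,0,0],[-1,0,0],[-1,0,0]]' --rotation '[[0,0,0],[0,0,0],[0,0,0],[0,0,0],[0,0,0]]' --gripper -1

```text
clock: 10.6
position: [0.5377, -0.0067, 0.1699]
tool_rot: [-2.818, 1.566, 2.991]
force: [0.1, -0.0, 0.3]
grip_width: 0.0725
```

```bash
python3 - <<'E'
from h import *
s=st(); M=R.from_euler('xyz',s['tool_rot']).as_matrix();print(M.round(4))
crop("scene",215,195,135,100,5.9,'d2.png')
E
```

```text
10.6 [ 0.5377 -0.0067  0.1699] [-2.818  1.566  2.991] [ 0.1  -0.02  0.28] 0.0725
[[-5.000e-03  4.570e-01  8.895e-01]
 [ 8.000e-04  8.895e-01 -4.570e-01]
 [-1.000e+00 -1.600e-03 -4.800e-03]]
```

View pics/d2.png

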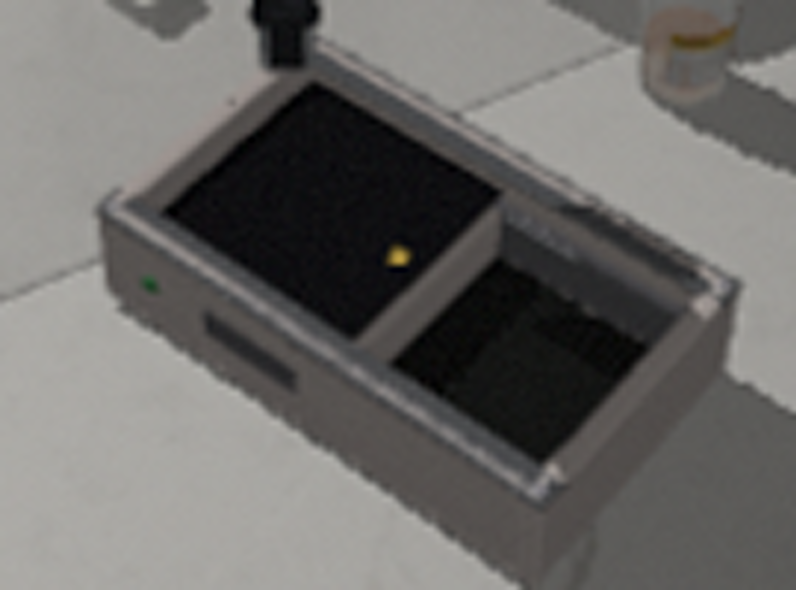

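>>> arm_command --delta_pos '[[-0.17,0.88,-0.61],[-0.17,0.88,-0.61],[-0.17,0.88,-0.61],[-0.17,0.88,-0.61],[-0.17,0.88,-0.61],[-0.17,0.88,-0.61],[-0.17,0.88,-0.61],[-0.17,0.88,-0.61],[-0.17,0.88,-0.61],[-0.17,0.88,-0.61]]' --rotation '[[-0.14,0,0],[-0.14,0,0],[-0.14,0,0],[-0.14,0,0],[-0.14,0,0],[-0.14,0,0],[-0.14,0,0],[-0.14,0,0],[-0.14,0,0],[-0.14,0,0]]'

```text
clock: 11.65
position: [0.476, 0.3148, 0.2294]
tool_rot: [0.444, 1.565, 0.113]
force: [0.5, 0.2, 0.5]
grip_width: 0.0858
```

>>> arm_command --delta_pos '[[0,0,0],[0,0,0],[0,0,0]]' --rotation '[[0,0,0],[0,0,0],[0,0,0]]'

```text
clock: 11.95
position: [0.4742, 0.3191, 0.2294]
tool_rot: [0.721, 1.565, 0.395]
force: [-0.6, 0.4, 0.3]
grip_width: 0.0856
```

```bash
cat > log.py <<'E'
from fit import *
s=st(); c=cam("wrist"); im=optics.grab_frame("wrist")
e=proj(c,[.519,.290,.018])[0]; print('expect',e)
x,y=e.round().astype(int); x0,y0=max(x-60,0),max(y-60,0)
g=im[y0:y0+120,x0:x0+120].astype(int); hsv=g.max(2)
m=(hsv<75)|((g[:,:,0]>150)&(g[:,:,2]<90))
n,l,S,ce=cv2.connectedComponentsWithStats(m.astype(np.uint8))
for i in range(1,n):
    if S[i,4]>80: print(i,S[i],ce[i].round(1)+[x0,y0],cv2.minAreaRect(np.argwhere(l==i)[:,::-1].astype(np.float32)))
cv2.imwrite('pics/l.png',cv2.resize(im[y0:y0+120,x0:x0+120,::-1],None,fx=5,fy=5,interpolation=cv2.INTER_CUBIC)); print(x0,y0)
np.savez('wl.npz',o=c[2],M=c[3])
M=R.from_euler('xyz',s['tool_rot']).as_matrix();print(M.round(4))
E
python3 log.py
```

```text
11.95 [0.4742 0.3191 0.2294] [0.721 1.565 0.395] [-0.61  0.37  0.26] 0.0856
expect [245.46524535 206.10650967]
2 [104   0  14  27  94] [294.3 156.8] ((110.23767852783203, 13.220985412597656), (26.39566993713379, 11.602930068969727), 85.42607879638672)
3 [110   1  10  23 115] [301.1 156.6] ((114.5, 12.0), (22.0, 9.0), 90.0)
5 [  52   29   27   55 1140] [250.1 199.5] ((65.0, 56.0), (54.0, 26.0), 90.0)
185 146
[[ 0.0057  0.3194  0.9476]
 [ 0.0024  0.9476 -0.3194]
 [-1.      0.0041  0.0046]]
```

View pics/l.png

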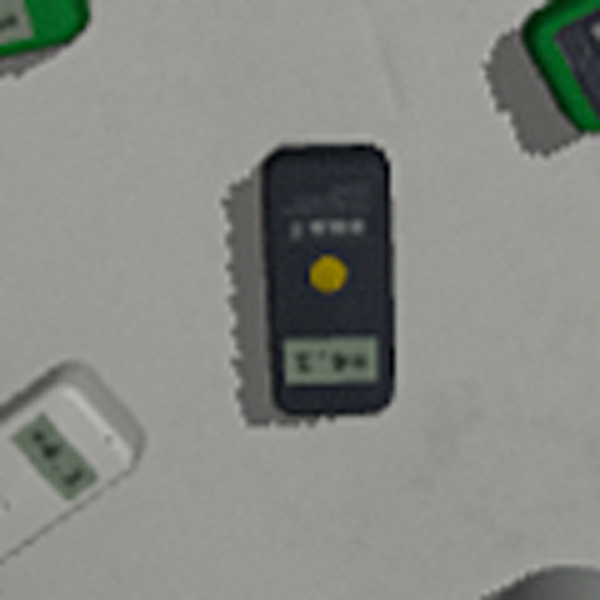

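The crop shows the logger clearly, corners about (264,147), (387,147), (395,412), (273,414).

```bash
python3 - <<'E'
from fit import *
z=np.load('wl.npz'); c=cam("wrist"); c=(c[0],c[1],z['o'],z['M'])
px=np.array([(264,147),(387,147),(395,412),(273,414)])/5+[185,146]-.4
v,f=fit(c,[(-.036,-.017,.018),(-.036,.017,.018),(.036,.017,.018),(.036,-.017,.018)],px,[.52,.29,-.34]);print(v,f.round(2).tolist())
s=st(); M=R.from_euler('xyz',s['tool_rot']).as_matrix()
print(M.T@(np.array([v[0],v[1],.05])-s['position'])/.03, 'tool y ang',np.degrees(np.arctan2(M[1,1],M[0,1])),'want',90+np.degrees(v[2]))
E
```

```text
[ 0.51642064  0.29774103 -0.30549885] [[-1.51, 0.12], [1.62, -0.46], [0.78, 0.17], [-0.91, 0.3]]
12.0 [0.4743 0.3187 0.2294] [0.695 1.565 0.369] [-0.48  0.5   0.7 ] 0.0856
[ 5.98727855 -0.23761511  1.52525032] tool y ang 71.3403536295398 want 72.49620530423364
```

>>> arm_command --delta_pos '[[1,-0.08,0.5],[1,-0.08,0.5],[1,-0.08,0.5],[1,0,0],[0,0,0],[0,0,0],[0,0,0]]' --rotation '[[-0.1,0,0],[-0.1,0,0],[0,0,0],[0,0,0],[0,0,0],[0,0,0],[0,0,0]]' --gripper -0.4

```text
clock: 12.7
position: [0.5204, 0.2919, 0.1085]
tool_rot: [0.595, 1.561, 0.283]
force: [0.5, -0.5, 0.1]
grip_width: 0.0596
```

```bash
python3 - <<'E'
from h import *
s=st(); M=R.from_euler('xyz',s['tool_rot']).as_matrix()
print(M.T@(np.array([.5164,.2977,.017])-s['position'])/.03, 'tool y ang',np.degrees(np.arctan2(M[1,1],M[0,1])),M[:,0])
E
```

```text
12.7 [0.5204 0.2919 0.1085] [0.595 1.561 0.283] [ 0.54 -0.46  0.09] 0.0596
[ 3.04809315  0.12762977 -0.21007217] tool y ang 72.11381346964278 [ 0.00903165  0.00262199 -0.99995578]
```

>>> arm_command --delta_pos '[[0.7,0.13,-0.2],[0.7,0,0],[0.7,0,0],[0.5,0,0],[0.3,0,0],[0,0,0],[0,0,0]]' --rotation '[[0,0,0],[0,0,0],[0,0,0],[0,0,0],[0,0,0],[0,0,0],[0,0,0]]'

```text
clock: 13.4
position: [0.5212, 0.3016, 0.0287]
tool_rot: [0.796, 1.547, 0.485]
force: [-0.1, -0.1, 0.4]
grip_width: 0.0596
```

```bash
python3 - <<'E'
from h import *
s=st(); M=R.from_euler('xyz',s['tool_rot']).as_matrix()
print(M.T@(np.array([.5164,.2977,.017])-s['position'])/.03, 'tool y ang',np.degrees(np.arctan2(M[1,1],M[0,1])),M[:,0])
E
```

```text
13.4 [0.5212 0.3016 0.0287] [0.796 1.547 0.485] [-0.13 -0.09  0.44] 0.0596
[ 0.38635548 -0.17882903 -0.1188863 ] tool y ang 72.14687893224337 [ 0.02070552  0.01090205 -0.99972618]
```

>>> arm_command --delta_pos '[[0.2,-0.18,-0.12],[0.15,0,0],[0,0,0],[0,0,0]]' --rotation '[[0,0.155,-0.16],[0,0,0],[0,0,0],[0,0,0]]'

```text
clock: 13.8
position: [0.5167, 0.2977, 0.0192]
tool_rot: [1.179, 1.57, 0.867]
force: [-0.2, 0.1, 0.2]
grip_width: 0.0598
```

```bash
python3 - <<'E'
from h import *
s=st(); M=R.from_euler('xyz',s['tool_rot']).as_matrix()
print(M.T@(np.array([.5164,.2977,.017])-s['position'])/.03, 'tool y ang',np.degrees(np.arctan2(M[1,1],M[0,1])),M[:,0])
E
```

```text
13.8 [0.5167 0.2977 0.0192] [1.179 1.57  0.867] [-0.25  0.14  0.17] 0.0598
[ 0.07168572 -0.00214493 -0.01019596] tool y ang 72.12225232812193 [ 2.08180855e-04  2.45467553e-04 -9.99999948e-01]
```

>>> arm_command --delta_pos '[[0.07,0,0],[0,0,0]]' --rotation '[[0,0,0],[0,0,0]]'

```text
clock: 14.0
position: [0.5168, 0.2978, 0.0171]
tool_rot: [1.047, 1.57, 0.735]
force: [0.4, 0.5, 0.0]
grip_width: 0.0597
```

>>> arm_command --delta_pos '[[0,0,0],[0,0,0],[0,0,0],[0,0,0],[0,0,0]]' --rotation '[[0,0,0],[0,0,0],[0,0,0],[0,0,0],[0,0,0]]' --gripper 1 --grip_force 40

```text
clock: 14.5
position: [0.5168, 0.2977, 0.0175]
tool_rot: [0.924, 1.57, 0.612]
force: [-0.1, -0.3, -0.1]
grip_width: 0.0316
```

>>> arm_command --delta_pos '[[-0.3,0,0],[-0.6,0,0],[-1,0,0],[-1,0,0],[-1,0,0],[-0.6,0,0],[0,0,0]]' --rotation '[[0,0,0],[0,0,0],[0,0,0],[0,0,0],[0,0,0],[0,0,0],[0,0,0]]'

```text
clock: 15.2
position: [0.5163, 0.2973, 0.1603]
tool_rot: [1.358, 1.57, 1.046]
force: [0.4, -0.2, -1.1]
grip_width: 0.0313
```

```bash
python3 - <<'E'
from h import *
s=st(); M=R.from_euler('xyz',s['tool_rot']).as_matrix()
print(M.round(3)); print(s['qpos'])
E
```

```text
15.2 [0.5163 0.2973 0.1603] [1.358 1.57  1.046] [ 0.39 -0.18 -1.1 ] 0.0313
[[ 0.     0.307  0.952]
 [ 0.     0.952 -0.307]
 [-1.     0.     0.   ]]
[-0.67130235  0.57772541  0.07109562  1.76001607 -0.05402312  0.80542532
  0.68433802]
```

>>> arm_command --delta_pos '[[0,0,0],[0,0,0],[0,0,0],[0,0,0],[0,0,0],[0,0,0],[0,0,0],[0,0,0],[0,0,0],[0,0,0]]' --rotation '[[-0.74,0,0],[-0.74,0,0],[-0.74,0,0],[-0.74,0,0],[-0.74,0,0],[-0.74,0,0],[-0.74,0,0],[-0.74,0,0],[-0.74,0,0],[0,0,0]]'

```text
clock: 16.2
position: [0.5137, 0.2959, 0.157]
tool_rot: [-3.049, 1.566, -2.635]
force: [-0.1, 0.4, -0.9]
grip_width: 0.0318
```

```bash
cat > go.py <<'E'
import sys
from h import *
s=st(); M=R.from_euler('xyz',s['tool_rot']).as_matrix()
print((M.T@(np.array([float(a) for a in sys.argv[1:4]])-s['position'])/.03).round(3), 'tool y ang',np.degrees(np.arctan2(M[1,1],M[0,1])).round(2),'want 112.3')
a=M.T@[0,0,-1.]; print('level rot',(np.degrees(np.cross([1,0,0],a))/6).round(3)); print(s['qpos'].round(2))
E
python3 go.py .5839 -.1207 .11
```

```text
16.2 [0.5137 0.2959 0.157 ] [-3.049  1.566 -2.635] [-0.06  0.4  -0.87] 0.0318
[  1.588 -13.654  -3.432] tool y ang 113.71 want 112.3
level rot [ 0.    -0.045  0.004]
[-0.54  0.58 -0.12  1.76  0.09  0.81  1.28]
```

>>> arm_command --delta_pos '[[0,-0.95,-0.24],[0,-0.95,-0.24],[0,-0.95,-0.24],[0,-0.95,-0.24],[0,-0.95,-0.24],[0,-0.95,-0.24],[0,-0.95,-0.24],[0,-0.95,-0.24],[0,-0.95,-0.24],[0,-0.95,-0.24]]' --rotation '[[0.05,0,0],[0.05,0,0],[0.05,0,0],[0.05,0,0],[0,0,0],[0,0,0],[0,0,0],[0,0,0],[0,0,0],[0,0,0]]'

```text
clock: 17.2
position: [0.5531, -0.0017, 0.1539]
tool_rot: [2.865, 1.562, -3.046]
force: [0.6, 0.9, -1.4]
grip_width: 0.0312
```

>>> arm_command --delta_pos '[[0,-0.8,-0.2],[0,-0.6,-0.2],[0,-0.4,-0.1],[0,0,0],[0,0,0]]' --rotation '[[0,0,0],[0,0,0],[0,0,0],[0,0,0],[0,0,0]]'

```text
clock: 17.7
position: [0.5579, -0.0637, 0.1528]
tool_rot: [2.944, 1.56, -2.983]
force: [0.0, 1.0, -1.6]
grip_width: 0.0314
```

```bash
python3 go.py .5839 -.1207 .095
```

```text
17.7 [ 0.5579 -0.0637  0.1528] [ 2.944  1.56  -2.983] [ 0.03  1.   -1.58] 0.0314
[ 1.919 -2.087  0.17 ] tool y ang 110.41 want 112.3
level rot [ 0.    -0.098 -0.02 ]
[ 0.07  0.54 -0.09  1.84  0.07  0.77  1.87]
```

>>> arm_command --delta_pos '[[0,-0.7,0.06],[0,-0.7,0.06],[0,-0.6,0.05],[0,-0.1,0],[0,0,0],[0,0,0]]' --rotation '[[-0.1,-0.05,-0.02],[-0.1,-0.05,0],[-0.1,0,0],[0,0,0],[0,0,0],[0,0,0]]'

```text
clock: 18.3
position: [0.5865, -0.1136, 0.1522]
tool_rot: [1.258, 1.567, 1.653]
force: [0.6, 0.1, -1.5]
grip_width: 0.0317
```

```bash
python3 go.py .5839 -.1207 .095; python3 - <<'E'
from h import *
o=cam("wrist"); im=optics.grab_frame("wrist"); cv2.imwrite('pics/w3.png',cv2.resize(im[:,:,::-1],(800,600)))
np.savez('w3.npz',o=o[2],M=o[3])
E
```

```text
18.3 [ 0.5865 -0.1136  0.1522] [1.258 1.567 1.653] [ 0.59  0.11 -1.46] 0.0317
[ 1.905 -0.193 -0.173] tool y ang 112.63 want 112.3
level rot [ 0.     0.01  -0.032]
[ 0.16  0.59 -0.1   1.75  0.07  0.8   2.  ]
```

View pics/w3.png

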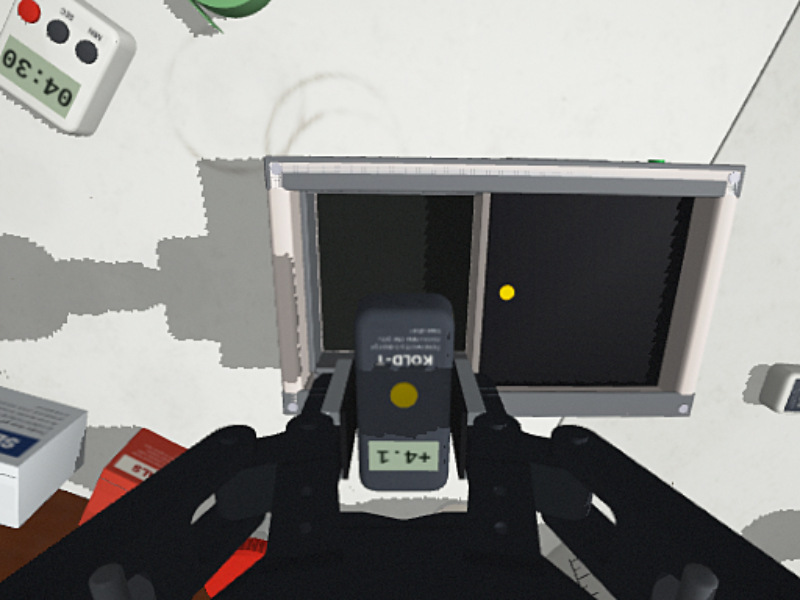

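The wrist view shows the shutter parked open, the well empty, and the logger (button up) in the jaws aligned with the chest; rim corners are (266,157), (744,165), (284,416), (695,416), with the lower two lying below the nearer wall.

```bash
python3 - <<'E'
from fit import *
z=np.load('w3.npz'); c=cam("wrist"); c=(c[0],c[1],z['o'],z['M'])
px=np.array([(266,157),(744,165),(695,416),(284,416)])/1.5625
v,f=fit(c,[(-.07,-.117,.062),(-.07,.117,.062),(.07,.117,.062),(.07,-.117,.062)],px,[.56,-.07,.38]);print(v,f.round(2).tolist())
for p in px: print(onz(c,p,.062))
C,S=np.cos(.39),np.sin(.39)
for p,zz in [((320,196),.015),((472,196),.015),((507,292),.0485),((322,350),.015),((477,350),.015),((283,183),.062),((728,185),.062),((292,400),.062),((690,400),.062)]:
  d=onz(c,np.array(p)/1.5625,zz)[:2]-[.563,-.0698]; print(p,(C*d[0]+S*d[1]).round(4),(-S*d[0]+C*d[1]).round(4))
E
```

```text
[ 0.5617607  -0.06766429  0.38742428] [[-2.45, -0.02], [3.85, -0.69], [-1.12, 0.92], [-0.21, 1.18]]
[ 0.5404865  -0.20075975  0.062     ]
[0.45441069 0.01169187 0.062     ]
[0.58118452 0.0675374  0.062     ]
[ 0.66956796 -0.14974256  0.062     ]
(320, 196) -0.0489 -0.0964
(472, 196) -0.0492 -0.0077
(507, 292) -0.0009 0.0086
(322, 350) 0.0487 -0.0999
(477, 350) 0.0485 0.0005
(283, 183) -0.0587 -0.1054
(728, 185) -0.0598 0.1105
(292, 400) 0.0579 -0.1092
(690, 400) 0.0585 0.1149
```

>>> arm_command --delta_pos '[[0.4,-0.14,-0.13],[0.7,0,0],[0.7,0,0],[0.2,0,0],[0,0,0],[0,0,0]]' --rotation '[[0.05,0,-0.03],[0,0,0],[0,0,0],[0,0,0],[0,0,0],[0,0,0]]'

```text
clock: 18.95
position: [0.5832, -0.1167, 0.0887]
tool_rot: [0.303, 1.57, 0.695]
force: [0.5, 0.3, -0.1]
grip_width: 0.0316
```

```bash
python3 go.py .5829 -.1192 .034
```

```text
18.95 [ 0.5832 -0.1167  0.0887] [0.303 1.57  0.695] [ 0.47  0.29 -0.09] 0.0316
[ 1.824 -0.074 -0.042] tool y ang 112.44 want 112.3
level rot [ 0.     0.009 -0.003]
[ 0.16  0.68 -0.09  1.8   0.09  0.67  1.98]
```

>>> arm_command --delta_pos '[[0.3,-0.07,-0.04],[0.4,0,0],[0.4,0,0],[0.3,0,0],[0.2,0,0],[0,0,0],[0,0,0]]' --rotation '[[0,0,0],[0,0,0],[0,0,0],[0,0,0],[0,0,0],[0,0,0],[0,0,0]]'

```text
clock: 19.65
position: [0.5835, -0.1195, 0.0375]
tool_rot: [-0.246, 1.568, 0.146]
force: [0.3, -0.4, -1.1]
grip_width: 0.0316
```

```bash
python3 go.py .5829 -.1192 .034
```

```text
19.65 [ 0.5835 -0.1195  0.0375] [-0.246  1.568  0.146] [ 0.27 -0.41 -1.07] 0.0316
[ 0.117  0.016 -0.016] tool y ang 112.43 want 112.3
level rot [-0.     0.023  0.006]
[ 0.16  0.76 -0.08  1.81  0.1   0.58  1.98]
```

Down in 1 to 1.5 mm steps until the floor is felt.

>>> arm_command --delta_pos '[[0.07,0,0],[0.04,0,0],[0,0,0]]' --rotation '[[0,0,0],[0,0,0],[0,0,0]]'

```text
clock: 19.95
position: [0.584, -0.1195, 0.0347]
tool_rot: [-0.338, 1.567, 0.053]
force: [-0.7, -0.1, -1.3]
grip_width: 0.0315
```

>>> arm_command --delta_pos '[[0.03,0,0],[0,0,0]]' --rotation '[[0,0,0],[0,0,0]]'

```text
clock: 20.15
position: [0.5842, -0.1195, 0.0341]
tool_rot: [-0.356, 1.567, 0.035]
force: [-0.4, 0.1, -0.4]
grip_width: 0.0314
```

>>> arm_command --delta_pos '[[0.03,0,0],[0,0,0]]' --rotation '[[0,0,0],[0,0,0]]'

```text
clock: 20.35
position: [0.5843, -0.1196, 0.0333]
tool_rot: [-0.37, 1.566, 0.021]
force: [-0.2, -0.2, -0.5]
grip_width: 0.0314
```

>>> arm_command --delta_pos '[[0.03,0,0],[0,0,0]]' --rotation '[[0,0,0],[0,0,0]]'

```text
clock: 20.55
position: [0.5843, -0.1195, 0.0324]
tool_rot: [-0.375, 1.566, 0.016]
force: [0.3, 0.1, -1.1]
grip_width: 0.0314
```

>>> arm_command --delta_pos '[[0.03,0,0],[0,0,0]]' --rotation '[[0,0,0],[0,0,0]]'

```text
clock: 20.75
position: [0.5844, -0.1195, 0.0315]
tool_rot: [-0.377, 1.566, 0.015]
force: [-0.5, 0.9, -0.0]
grip_width: 0.0318
```

>>> arm_command --delta_pos '[[0.025,0,0],[0,0,0]]' --rotation '[[0,0,0],[0,0,0]]'

```text
clock: 20.95
position: [0.5844, -0.1196, 0.0316]
tool_rot: [-0.406, 1.566, -0.015]
force: [-0.0, -0.3, -2.0]
grip_width: 0.0314
```

>>> arm_command --delta_pos '[[0.025,0,0]]' --rotation '[[0,0,0]]'

```text
clock: 21.05
position: [0.5845, -0.1196, 0.0313]
tool_rot: [-0.415, 1.566, -0.024]
force: [-6.7, 0.5, 21.9]
grip_width: 0.0311
```

That pressed harder than intended (21.9 N); I'll relieve it at once.

>>> arm_command --delta_pos '[[-0.015,0,0]]' --rotation '[[0,0,0]]'

```text
clock: 21.15
position: [0.5846, -0.1196, 0.0319]
tool_rot: [-0.426, 1.566, -0.035]
force: [0.8, 0.2, -1.0]
grip_width: 0.0314
```

>>> arm_command --delta_pos '[[0.006,0,0],[0,0,0],[0,0,0],[0,0,0]]' --rotation '[[0,0,0],[0,0,0],[0,0,0],[0,0,0]]' --gripper -0.1

```text
clock: 21.55
position: [0.5847, -0.1196, 0.0315]
tool_rot: [-0.422, 1.565, -0.031]
force: [0.2, 0.9, -0.2]
grip_width: 0.047
```

>>> arm_command --delta_pos '[[-0.2,0,0],[-0.4,0,0],[-0.6,0,0],[-1,0,0],[-1,0,0],[0,0,0],[0,0,0]]' --rotation '[[0,0,0],[0,0,0],[0,0,0],[0,0,0],[0,0,0],[0,0,0],[0,0,0]]'

```text
clock: 22.25
position: [0.5842, -0.1196, 0.1356]
tool_rot: [-0.439, 1.564, -0.048]
force: [0.5, 0.2, 0.1]
grip_width: 0.047
```

```bash
python3 go.py .5436 -.0230 .085; python3 - <<'E'
from h import *
a=optics.grab_frame("scene")[195:295,215:350,::-1]; b=optics.grab_frame("wrist")[80:330,130:480,::-1]
a=cv2.resize(a,None,fx=3.3,fy=3.3,interpolation=cv2.INTER_CUBIC); b=cv2.resize(b,(int(350*a.shape[0]/250*.75),int(a.shape[0]*.75))); b=cv2.copyMakeBorder(b,0,a.shape[0]-b.shape[0],0,0,cv2.BORDER_CONSTANT)
cv2.imwrite('pics/p1.png',np.hstack([a,b])); print(a.shape,b.shape)
E
```

```text
22.25 [ 0.5842 -0.1196  0.1356] [-0.439  1.564 -0.048] [0.46 0.19 0.11] 0.047
[ 1.675  3.498 -0.034] tool y ang 112.42 want 112.3
level rot [-0.     0.06   0.028]
[ 0.17  0.61 -0.1   1.77  0.08  0.76  2.  ]
(330, 446, 3) (330, 346, 3)
```

View pics/p1.png

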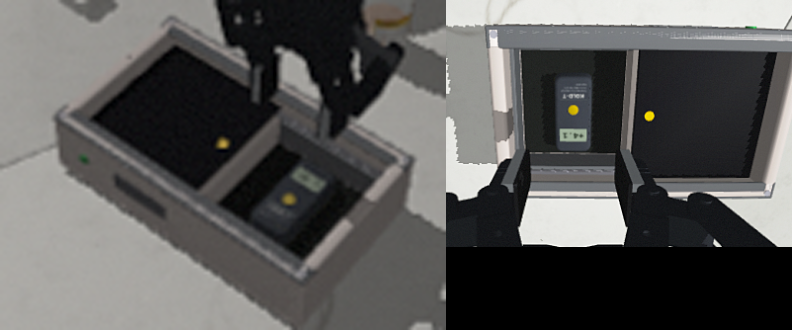

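Left half: the logger lies in the well, button up at (290,200). Right half: it is aligned with the walls and well clear of them. Next I shut the fingers and go over the parked plate.

>>> arm_command --delta_pos '[[0,0.6,0],[0,0.9,0],[0,0.9,0],[0,0.8,0],[0,0.3,0],[0,0,0],[0.8,0,0],[0.8,0,0],[0,0,0]]' --rotation '[[0,0.06,0.03],[0,0,0],[0,0,0],[0,0,0],[0,0,0],[0,0,0],[0,0,0],[0,0,0],[0,0,0]]' --gripper 1

```text
clock: 23.25
position: [0.5393, -0.0182, 0.0814]
tool_rot: [2.746, 1.562, 3.137]
force: [0.7, -0.6, 0.0]
grip_width: -0.0002
```

```bash
python3 go.py .5434 -.0230 .0640
```

```text
23.25 [ 0.5393 -0.0182  0.0814] [2.746 1.562 3.137] [ 0.67 -0.57  0.02] -0.0002
[ 0.578 -0.203  0.07 ] tool y ang 112.41 want 112.3
level rot [ 0.    -0.078 -0.033]
[-0.01  0.63 -0.09  1.94  0.09  0.59  1.8 ]
```

>>> arm_command --delta_pos '[[0.2,-0.15,0.07],[0.2,0,0],[0.14,0,0],[0,0,0],[0,0,0]]' --rotation '[[0,-0.07,-0.03],[0,0,0],[0,0,0],[0,0,0],[0,0,0]]'

```text
clock: 23.75
position: [0.5446, -0.0238, 0.0659]
tool_rot: [-0.848, 1.569, -0.459]
force: [0.7, -1.0, 0.3]
grip_width: 0.0001
```

>>> arm_command --delta_pos '[[0.03,0,0],[0,0,0]]' --rotation '[[0,0,0],[0,0,0]]'

```text
clock: 23.95
position: [0.5449, -0.0238, 0.0656]
tool_rot: [-0.666, 1.568, -0.277]
force: [1.1, 0.1, 0.3]
grip_width: 0.0004
```

>>> arm_command --delta_pos '[[0.05,0,0],[0.04,0,0],[0,0,0]]' --rotation '[[0,0,0],[0,0,0],[0,0,0]]'

```text
clock: 24.25
position: [0.5451, -0.0236, 0.063]
tool_rot: [-0.608, 1.568, -0.219]
force: [1.0, -0.3, 0.1]
grip_width: -0.0003
```

>>> arm_command --delta_pos '[[0.015,0,0],[0,0,0]]' --rotation '[[0,0,0],[0,0,0]]'

```text
clock: 24.45
position: [0.5451, -0.0236, 0.0625]
tool_rot: [-0.619, 1.568, -0.23]
force: [0.1, -0.5, -0.0]
grip_width: 0.0001
```

>>> arm_command --delta_pos '[[0.03,0,0],[0.02,0,0]]' --rotation '[[0,0,0],[0,0,0]]'

```text
clock: 24.65
position: [0.5452, -0.0236, 0.0613]
tool_rot: [-0.599, 1.567, -0.211]
force: [-3.3, 0.8, 10.6]
grip_width: -0.0001
```

>>> arm_command --delta_pos '[[0.022,0,0],[0.02,-0.15,0],[0.02,-0.16,0]]' --rotation '[[0,0,0],[0,0,0],[0,0,0]]'

```text
clock: 24.95
position: [0.5482, -0.031, 0.0606]
tool_rot: [-0.333, 1.568, 0.057]
force: [-5.8, 3.9, 17.1]
grip_width: -0.0003
```

>>> arm_command --delta_pos '[[-0.004,-0.16,0],[0.008,-0.16,0]]' --rotation '[[0,0,0],[0,0,0]]'

```text
clock: 25.15
position: [0.5514, -0.0391, 0.0612]
tool_rot: [0.243, 1.569, 0.635]
force: [-5.5, 3.0, 10.2]
grip_width: -0.0002
```

>>> arm_command --delta_pos '[[0.016,-0.16,0],[0.014,-0.16,0],[0.014,-0.16,0]]' --rotation '[[0,0,0],[0,0,0],[0,0,0]]'

```text
clock: 25.45
position: [0.5563, -0.0512, 0.061]
tool_rot: [1.164, 1.568, 1.556]
force: [-4.7, 3.9, 13.3]
grip_width: 0.0001
```

>>> arm_command --delta_pos '[[0.012,-0.16,0],[0.012,-0.16,0],[0.012,-0.16,0]]' --rotation '[[0,0,0],[0,0,0],[0,0,0]]'

```text
clock: 25.75
position: [0.5613, -0.0634, 0.0611]
tool_rot: [1.502, 1.567, 1.895]
force: [-5.5, 2.9, 12.7]
grip_width: 0.0001
```

>>> arm_command --delta_pos '[[0.012,-0.16,0],[0.012,-0.16,0],[0.012,-0.16,0],[0.012,-0.16,0]]' --rotation '[[0,0,0],[0,0,0],[0,0,0],[0,0,0]]'

```text
clock: 26.15
position: [0.5679, -0.0798, 0.0611]
tool_rot: [1.686, 1.564, 2.081]
force: [-5.1, 2.6, 12.9]
grip_width: -0.0001
```

>>> arm_command --delta_pos '[[0.012,-0.16,0],[0.012,-0.16,0],[0.012,-0.16,0],[0.012,-0.16,0]]' --rotation '[[0,0,0],[0,0,0],[0,0,0],[0,0,0]]'

```text
clock: 26.55
position: [0.5745, -0.0961, 0.0611]
tool_rot: [1.776, 1.561, 2.172]
force: [-4.8, 2.6, 13.6]
grip_width: -0.0001
```

>>> arm_command --delta_pos '[[0.01,-0.16,0],[0.01,-0.16,0],[0.01,-0.16,0],[0.01,-0.16,0]]' --rotation '[[0,0,0],[0,0,0],[0,0,0],[0,0,0]]'

```text
clock: 26.95
position: [0.5811, -0.1124, 0.0611]
tool_rot: [1.832, 1.558, 2.228]
force: [-4.9, 2.9, 11.8]
grip_width: 0.0005
```

>>> arm_command --delta_pos '[[0.013,-0.16,0],[0.012,-0.16,0],[0.01,-0.16,0]]' --rotation '[[0,0,0],[0,0,0],[0,0,0]]'

```text
clock: 27.25
position: [0.5864, -0.123, 0.061]
tool_rot: [1.769, 1.555, 2.167]
force: [-4.1, 7.5, 12.8]
grip_width: -0.0003
```

>>> arm_command --delta_pos '[[0.01,-0.16,0],[0.008,-0.16,0],[0,0,0]]' --rotation '[[0,0,0],[0,0,0],[0,0,0]]'

```text
clock: 27.55
position: [0.5903, -0.1291, 0.0614]
tool_rot: [1.699, 1.551, 2.099]
force: [-2.4, -5.0, 7.8]
grip_width: 0.0001
```

>>> arm_command --delta_pos '[[-0.1,0,0],[-0.5,0,0],[-1,0,0],[-1,0,0],[-1,0,0],[-1,0,0],[-1,0,0],[0,0,0],[0,0,0]]' --rotation '[[0,0,0],[0,0,0],[0,0,0],[0,0,0],[0,0,0],[0,0,0],[0,0,0],[0,0,0],[0,0,0]]'

```text
clock: 28.45
position: [0.5913, -0.1319, 0.2424]
tool_rot: [1.598, 1.552, 1.999]
force: [-0.3, 0.3, -1.5]
grip_width: 0.0001
```

```bash
python3 - <<'E'
from h import *
st(); im=optics.grab_frame("scene")
g=im[195:295,215:350].astype(int); m=(g[:,:,0]>110)&(g[:,:,2]<80); ys,xs=np.nonzero(m); print('dot crop',xs.mean()*5.9+3,ys.mean()*5.9+3,m.sum())
a=cv2.resize(im[195:295,215:350,::-1],None,fx=3.3,fy=3.3,interpolation=cv2.INTER_CUBIC); b=cv2.resize(im[:,:,::-1],(440,330))
cv2.imwrite('pics/f.png',np.hstack([a,b[:330]]))
E
```

```text
28.45 [ 0.5913 -0.1319  0.2424] [1.598 1.552 1.999] [-0.27  0.28 -1.54] 0.0001
dot crop 594.6857142857143 380.6 7
```

View pics/f.png

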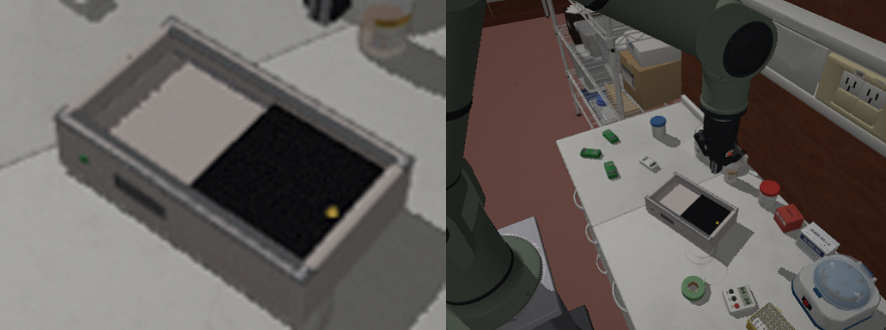

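The dot is at (595,381), within 3 crop pixels of its starting (592,378), so the shutter is fully shut, and the bystanders look undisturbed.

```bash
python3 -c "
from h import *
st(); print(bot.job_done())"
```

```text
28.5 [ 0.5915 -0.1319  0.2426] [1.576 1.553 1.977] [-0.37 -0.59  0.8 ] -0.0003
the job is handed in; nothing more can be done
None
```

The logger is in the well, flat with the button up, and the shutter is fully shut over it. I handed the job in at 28.5 s with the gripper clear of everything.

- **Force limit exceeded:** I went over the 16 N limit twice, each time briefly.
  - One reading was about 22 N when the held logger touched the well floor. I backed off in the next 0.1 s row, before releasing it.
  - One reading was 17 N at the start of the closing drag. The other pressing and dragging readings were 4 to 13.6 N.
- **Opening:** I dragged the plate until the fingertip slipped against the open stop. The dot had moved about 101 mm in the picture.
- **Placing:** The logger was let go at most about 0.5 mm above the floor. A picture after release showed it button up and clear of the well walls.
- **Closing:** I dragged the plate to the closed stop, where the drag force rose to about 8.5 N. The dot is back within about 0.5 px of where it started, so the plate is shut.
- **Bystanders:** The cup and tape roll look unmoved in the last picture. The bottle is partly hidden behind the gripper there; the part that shows is in its starting place.

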